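# Close the storage dishes with their own lids

### The job

Close the four open white storage dishes so that they can be put away: pick out their four wooden lids, which lie about on the worktop, and set each one, not dropping it, on the dish whose shape and size it fits, plug fully inside and lying flat on the rim. Leave the dishes and the flat tin standing where they are.

Things in the scene. Friction and masses are not known exactly. Their poses are not given: they have to be found in the camera images.
- small_round_dish: White stoneware storage dish, open at the top, round, 76 mm across, 84 mm high, walls 5 mm thick, hollow down to 6 mm above its underside. Loose, 0.3 to 0.9 kg. Origin: centre of its underside, z up.
- small_round_lid: Pale wooden lid of the small round dish, 3 mm larger, 50 to 200 g. Under its 8 mm flange an 11 mm deep plug, 2.5 mm smaller than the opening on each side (6.5 at its foot). On top a round knob 24 mm across, 30 mm tall. Origin: centre of the plug's underside (on which it starts), z up; flange top at 19, grip top at 49 mm. Seated: origin 73 mm above the dish's.
- large_round_dish: White stoneware storage dish, open at the top, round, 112 mm across, 66 mm high, walls 5 mm thick, hollow down to 6 mm above its underside. Loose, 0.3 to 0.9 kg. Origin: centre of its underside, z up.
- large_round_lid: Pale wooden lid of the large round dish, 3 mm larger, 50 to 200 g. Under its 8 mm flange an 11 mm deep plug, 2.5 mm smaller than the opening on each side (6.5 at its foot). On top a round knob 26 mm across, 30 mm tall. Origin: centre of the plug's underside (on which it starts), z up; flange top at 19, grip top at 49 mm. Seated: origin 55 mm above the dish's.
- square_dish: White stoneware storage dish, open at the top, square with rounded corners, 90 x 90 mm, 80 mm high, walls 5 mm thick, hollow down to 6 mm above its underside. Loose, 0.3 to 0.9 kg. Origin: centre of its underside, z up.
- square_lid: Pale wooden lid of the square dish, 3 mm larger, 50 to 200 g. Under its 8 mm flange an 11 mm deep plug, 2.5 mm smaller than the opening on each side (6.5 at its foot). On top a square knob 24 x 24 mm, square to it, 30 mm tall. Origin: centre of the plug's underside (on which it starts), z up; flange top at 19, grip top at 49 mm. Seated: origin 69 mm above the dish's.
- oblong_dish: White stoneware storage dish, open at the top, oblong with rounded corners, 74 mm (its x) by 122 mm (its y), 58 mm high, walls 5 mm thick, hollow down to 6 mm above its underside. Loose, 0.3 to 0.9 kg. Origin: centre of its underside, z up.
- oblong_lid: Pale wooden lid of the oblong dish, 3 mm larger, 50 to 200 g. Under its 8 mm flange an 11 mm deep plug, 2.5 mm smaller than the opening on each side (6.5 at its foot). On top a bar grip 16 mm thick (x) and 56 mm long (y), 30 mm tall. Origin: centre of the plug's underside (on which it starts), z up; flange top at 19, grip top at 49 mm. Seated: origin 47 mm above the dish's.
- flat_tin: Flat closed food tin with a printed paper label, 86 mm across, 40 mm high; not a lid and no part of the job. Loose. Origin: centre of its underside, z up. (Things up to 270 mm tall stand unlisted along the back, x over 0.68; at the back right, x over 0.59 and y under -0.2; and on the left, y over 0.45.)
Mind the look-alikes: they are no part of the job. What is shaped like the square_dish but orange or turquoise is not meant.

How it is judged:
By the outcome, as a careful person would: the job done as asked, in the order asked, and still so for the second after the job is handed in, with the robot touching nothing.
It also fails if it takes over 93 s, if anything falls off the work surface, if the arm or the gripper's body presses on something with over 40 N, if the wrist force passes 120 N, or if a joint passes its speed limit or range.

### The arm

A 6-joint arm with a two-finger parallel gripper is mounted at the origin on a cart in front of the work surface, level with it; the furniture and walls round the work are solid. World frame = base frame: x ahead of the robot, y to its left, z up, the work surface at z = 0. Lengths are in mm, angles in rad, forces in N, time in s.
With the tool pointing down it reaches from about 350 to 775 mm from the base axis. Payload 7.3 kg.
Tool frame: the origin (TCP) lies at the very end of the fingers, on their centre line; the grasp point (between the pads) lies 19 mm behind it; z points along the fingers, y is the line along which they close (so a half turn about z gives the same grasp; the last joint's range is limited). The gripper opens to 92 mm and grips with 3 to 60 N. Pads are 19 mm wide; open, the fingers measure 130 mm over their backs; the gripper's body (75 mm by 190 mm) begins 47 mm behind the grasp point.
Start: joints at [0.997, 0.342, 1.524, -0, 1.275, -0.146], TCP at [217.795, 477.713, 226.741] pointing down, gripper open.
Joint ranges: [-2.53, 2.53], [-0.77, 2.02], [0.04, 2.7], [-1, 4.14], [0.28, 2.66], [-3.11, 3.11]. Speed limits (rad/s): [2.57, 2.57, 3.14, 3.14, 3.14, 3.14].

### API

Orientations are given as [roll, pitch, yaw] about the fixed x, y, z axes, in that order (R = Rz(yaw) Ry(pitch) Rx(roll)).
In Python, from plant import get_obs, vision, workorder gives the robot as it stands.
- The arm moves only by the shell command python3 -m pendant 'ROWS' [OPENING]. ROWS is a JSON object of lists of equal length, an entry for each row: "dp": the shift along the tool's x, y, z in m, a list of three; "rotation": the turn, a rotation vector about the tool's x, y, z in rad, a list of three. A call has 1 to 8 rows; each row is the pose to reach, as a shift and turn from the pose commanded when the call began, along the tool's axes at that moment; what a row does not reach only later rows make up. A row lasts 1/8 s, in which the tool goes at most 62.5 mm and 10.7 degrees, less where a joint would pass 70% of its speed; a pose out of reach is approached as far as the arm can. A call with a gripper value outside its range is refused whole. OPENING is the finger opening in m, from 0 to 0.0918, set as the call begins (- or left out, the last holds). The fingers move at their own pace and stop on an object; the grip force is fixed at half the most. Time passes only in rows, so rows that repeat a pose let the fingers close. It gives the time, the measured TCP pose, the force, the opening and the grip force at its end, in the units of the state.
- get_obs(): the state, without advancing time (a new reading comes with each control period).
- vision.capture(name): name is "scene" or "top" or "wrist"; returns a dict with "pixels" (480x640x3 uint8, red, green, blue), "vfov" (degrees; the focal length in pixels is half the picture's height over the tangent of half this angle, whatever the lens; pixels are square), "cx", "cy" (the principal point, pixels), "pose" (4x4, takes a point from camera to world coordinates); the wrist camera has in their place "T_tool_cam" (4x4, takes a point from camera to tool coordinates, whose origin is the TCP and whose axes are the flange's). Camera axes: x right, y up, looking along -z (the intrinsics and any distortion apply to the point x, -y, -z); pixel columns grow to the right and rows downward; lengths in mm; the calibration is good to about 2 mm. The wrist camera is an equidistant fisheye: a pixel r from the principal point sees the ray r / f radians off the axis. A picture is of the moment at which its call begins: read the wrist's pose just before it. There is no depth.
- workorder.close_job(): hands the job in; it is judged then, once.
The state is a dict: "time": time; "joint_positions": joint angles; "dq": joint speeds; "tau": joint torques, N m; "tool_pos": TCP position; "tcp_rot": TCP orientation; "contact_force": force on the tool from outside, world axes, zero at the start; "moment": the same for the moment, N m; "grip_width": finger opening in mm; "finger_force": force on a finger pad.
Only numpy, scipy, OpenCV 4.12 (cv2) and the standard library are available. Lean on these libraries where they do the work, as an engineer would, in place of code of your own. Each camera call takes 0.05 s, during which the arm holds its last target. There are 200 camera calls.

## Working session

There is one attempt and no reset: what is moved stays moved. The work goes in short steps, Python scripts to look and compute and a shell command to move; the robot and the scene stay as the last step left them, time stands still between calls to the robot, and variables do not carry over. Pictures are saved under pics/ and viewed, at most 14 in all, crops included, and the job is handed in when it is done.

```bash
ls; mkdir -p pics
python3 - <<'E'
from plant import get_obs, vision
import cv2
o=get_obs();print(o)
for n in("scene","top","wrist"):
    c=vision.capture(n);cv2.imwrite(f"pics/{n}0.png",c["pixels"][:,:,::-1])
    print(n,{k:(v.tolist() if hasattr(v,'tolist') else v) for k,v in c.items() if k!="pixels"})
E
```

```text
pics
{'time': 0.0, 'joint_positions': array([ 9.96995584e-01,  3.42748081e-01,  1.52499774e+00, -2.12021310e-05,
        1.27544251e+00, -1.46001510e-01]), 'dq': array([ 0.0021302 , -0.00065598, -0.00125612,  0.00152569,  0.00046863,
       -0.00024017]), 'tau': array([-9.92117066e-06, -4.31260514e+01, -2.44213378e+01,  7.18127307e-02,
        5.61614684e-02, -1.50177661e-04]), 'tool_pos': array([217.56611649, 477.34296394, 226.03855222]), 'tcp_rot': array([-3.14001100e+00, -2.12085950e-04,  2.71379944e+00]), 'contact_force': array([-0.51733191, -0.47895121,  0.28080919]), 'moment': array([-0.04146606, -0.0405946 ,  0.04883727]), 'finger_force': 0.0, 'grip_width': 91.99825725247625}
scene {'vfov': 42.16065686673882, 'cx': 328.23936622003004, 'cy': 250.368679435355, 'pose': [[0.47710506205792075, 0.3619640067574533, -0.8008450646478368, -860.750446030421], [-0.8786028006999653, 0.21789515264392295, -0.4249456683582721, -618.1418729676059], [0.020685220832388624, 0.9063684461996523, 0.42198147041397854, 716.4810144937671], [0.0, 0.0, 0.0, 1.0]]}
top {'vfov': 42.40426470520836, 'cx': 321.52328879237103, 'cy': 238.88965162792198, 'pose': [[-0.013742348647683443, 0.9912571433527624, -0.13122661165238783, 242.424644871203], [-0.9998838322938438, -0.014488553166606705, -0.004733259396551649, 71.01745373511898], [-0.006593160927972677, 0.13114632125705825, 0.9913410980332241, 1569.5074258179984], [0.0, 0.0, 0.0, 1.0]]}
wrist {'vfov': 65.70646984690485, 'cx': 318.2668524753279, 'cy': 239.35732087644524, 'T_tool_cam': [[-0.0012854103240052435, 0.9659984948408333, 0.2585444945953035, 69.545089035793], [0.9999989216075973, 0.001058064724387622, 0.0010184707550558907, -0.8262484195120656], [0.0007102844070074292, 0.25854552493570837, -0.9659988131627172, -158.38040510863925], [0.0, 0.0, 0.0, 1.0]]}
```

View pics/top0.png

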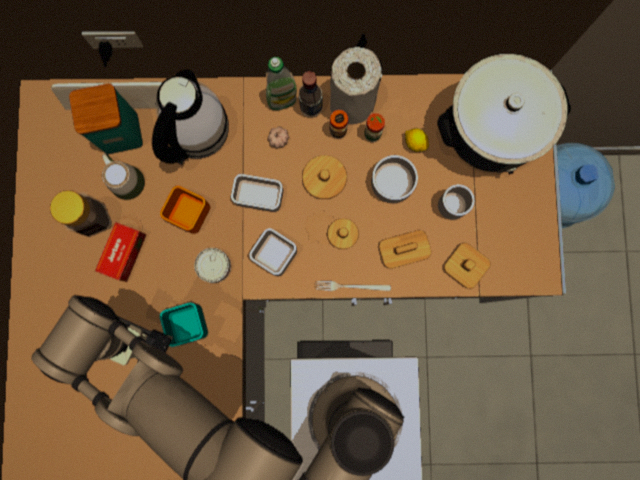

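View pics/scene0.png

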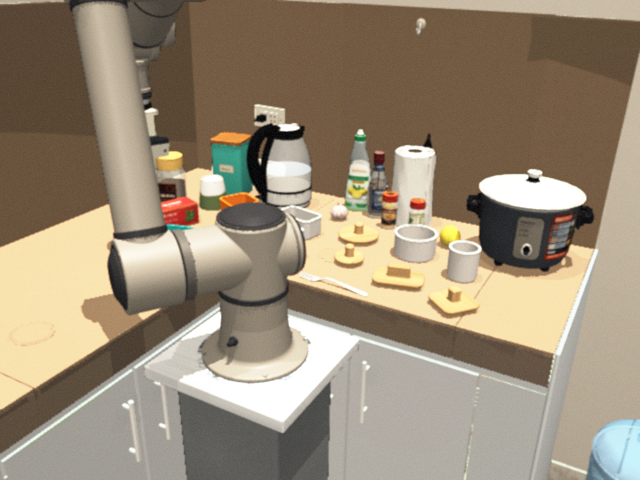

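The top view shows these dishes: oblong (257,192), large round (395,179), small round (457,202) and square (273,252). The lids are large round (325,177), small round (343,234), oblong (405,249) and square (467,265). The tin is at (212,266). Next I'll fit the known outlines to the image edges.

```bash
cat > h.py <<'E'
import numpy as np, cv2
from scipy.spatial.transform import Rotation as R
from scipy.ndimage import map_coordinates
from scipy.optimize import minimize
from plant import get_obs, vision
# name: (shape, sx, sy, height, wall) ; lids: flange dims + grip dims
D={'SR':('r',76,76,84),'LR':('r',112,112,66),'SQ':('q',90,90,80),'OB':('q',74,122,58)}
G={'SR':('r',24,24),'LR':('r',26,26),'SQ':('q',24,24),'OB':('q',16,56)}
def outl(s,a,b,rc=12,n=160):
    t=np.linspace(0,2*np.pi,n,endpoint=False)
    if s=='r': return np.c_[a/2*np.cos(t),b/2*np.sin(t)]
    rc=min(rc,a/4)
    p=[]
    for k,(u,v) in enumerate([(1,1),(-1,1),(-1,-1),(1,-1)]):
        tt=np.linspace(k*np.pi/2,(k+1)*np.pi/2,8)
        p+=list(np.c_[u*(a/2-rc)+rc*np.cos(tt),v*(b/2-rc)+rc*np.sin(tt)])
    p=np.array(p+[p[0]]);d=np.r_[0,np.cumsum(np.linalg.norm(np.diff(p,axis=0),axis=1))]
    q=np.linspace(0,d[-1],n,endpoint=False)
    return np.c_[np.interp(q,d,p[:,0]),np.interp(q,d,p[:,1])]
def curves(name,kind,z0=0):
    s,a,b,h=D[name]
    if kind=='dish': return [np.c_[outl(s,a,b),np.full(160,h)],np.c_[outl(s,a-10,b-10,8),np.full(160,h)]]
    g=G[name]
    return [np.c_[outl(s,a+3,b+3),np.full(160,19+z0)],np.c_[outl(*g,2),np.full(160,49+z0)]]
def cap(n):
    o=get_obs();c=vision.capture(n);c['n']=n
    c['g']=cv2.GaussianBlur(c['pixels'],(0,0),0.8).astype(float)
    if n=='wrist':
        T=np.eye(4);T[:3,:3]=R.from_euler('xyz',o['tcp_rot']).as_matrix();T[:3,3]=o['tool_pos'];c['pose']=T@np.array(c['T_tool_cam'])
    c['f']=240/np.tan(np.radians(c['vfov']/2));return c
def proj(c,P):
    M=np.array(c['pose']);q=(P-M[:3,3])@M[:3,:3]
    x,y,z=q[:,0],-q[:,1],-q[:,2]
    if c['n']=='wrist':
        r=np.hypot(x,y)+1e-9;k=c['f']*np.arctan2(r,z)/r
    else:k=c['f']/z
    return np.c_[c['cx']+k*x,c['cy']+k*y]
def unproj(c,uv,z):
    M=np.array(c['pose']);d=np.array([uv[0]-c['cx'],uv[1]-c['cy']])/c['f']
    if c['n']=='wrist':
        r=np.linalg.norm(d)+1e-12;v=np.array([d[0]*np.sin(r)/r,d[1]*np.sin(r)/r,np.cos(r)])
    else:v=np.r_[d,1]
    w=M[:3,:3]@np.array([v[0],-v[1],-v[2]])
    return (M[:3,3]+w*(z-M[2,3])/w[2])[:2]
def place(C,p):
    c,s=np.cos(p[2]),np.sin(p[2]);Q=C.copy()
    Q[:,0]=p[0]+c*C[:,0]-s*C[:,1];Q[:,1]=p[1]+s*C[:,0]+c*C[:,1];return Q
def score(c,Cs,p,d=1.2):
    t=0
    for C in Cs:
        u=proj(c,place(C,p));tg=np.roll(u,-1,0)-np.roll(u,1,0);nn=np.c_[-tg[:,1],tg[:,0]]/(np.linalg.norm(tg,axis=1)[:,None]+1e-9)
        S=lambda w:np.array([map_coordinates(c['g'][:,:,k],[w[:,1],w[:,0]],order=1,mode='nearest') for k in range(3)])
        df=S(u+d*nn)-S(u-d*nn)
        t+=np.minimum(np.abs(df).sum(0),90).mean()
    return t
def fit(c,name,kind,p0,rng=12,yr=None,z0=0):
    Cs=curves(name,kind,z0);rnd=D[name][0]=='r'
    if yr is None: yr=0 if rnd else .8
    best=(-1,)
    ys=[p0[2]] if rnd else p0[2]+np.arange(-yr,yr+.01,.06)
    for dx in np.arange(-rng,rng+.1,2.5):
        for dy in np.arange(-rng,rng+.1,2.5):
            for y in ys:
                s=score(c,Cs,(p0[0]+dx,p0[1]+dy,y))
                if s>best[0]:best=(s,p0[0]+dx,p0[1]+dy,y)
    r=minimize(lambda v:-score(c,Cs,(v[0],v[1],v[2]/50)),[best[1],best[2],best[3]*50],method='Nelder-Mead',options=dict(initial_simplex=np.array([best[1:3]+(best[3]*50,)]*4)+np.array([[0,0,0],[2,0,0],[0,2,0],[0,0,2]]),xatol=.02))
    return np.array([r.x[0],r.x[1],r.x[2]/50,-r.fun])
def draw(c,L):
    im=c['pixels'][:,:,::-1].copy()
    for n,k,p in L:
        for C in curves(n,k): 
            for u in proj(c,place(C,p)): cv2.circle(im,(int(round(u[0]*1)),int(round(u[1]))),0,(255,0,255),-1)
    return im
E
cat > m1.py <<'E'
from h import *
c=cap('top')
px={('SR','dish'):(457,202),('LR','dish'):(395,179),('SQ','dish'):(273,252),('OB','dish'):(257,192),('SR','lid'):(343,234),('LR','lid'):(325,177),('SQ','lid'):(467,265),('OB','lid'):(405,249)}
import pickle
L=[];out={}
for (n,k),uv in px.items():
    z=D[n][3] if k=='dish' else 30
    p=unproj(c,uv,z);y0={'SQ':.0 ,'OB':0}.get(n,0)
    r=fit(c,n,k,(*p,y0),rng=10,yr={'SQ':.8,'OB':1.6}.get(n,0)); print(n,k,r.round(2));L.append((n,k,r[:3]));out[n,k]=r[:3]
pickle.dump(out,open('top.pkl','wb'))
print('tin',unproj(c,(212,266),40))
im=draw(c,L)[140:300,180:500]
cv2.imwrite('pics/top1.png',cv2.resize(im,None,fx=2.5,fy=2.5,interpolation=cv2.INTER_NEAREST))
E
time python3 m1.py
```

```text
SR dish [ 5.2984e+02 -2.5168e+02 -1.0000e-02  1.7360e+02]
LR dish [ 5.8951e+02 -1.0326e+02  6.0000e-02  1.7278e+02]
SQ dish [405.15 197.85  -0.59 165.29]
OB dish [ 5.5723e+02  2.3731e+02 -1.9000e-01  1.7310e+02]
SR lid [ 4.5912e+02  3.0020e+01 -2.0000e-02  9.9590e+01]
LR lid [6.0563e+02 7.4050e+01 4.0000e-02 1.0355e+02]
SQ lid [ 375.   -279.47   -0.66  121.68]
OB lid [ 4.1495e+02 -1.2749e+02  2.5000e-01  1.0700e+02]
tin [380.98725569 351.10003808]
real	0m16.282s
user	0m14.688s
sys	0m0.401s
```

View pics/top1.png

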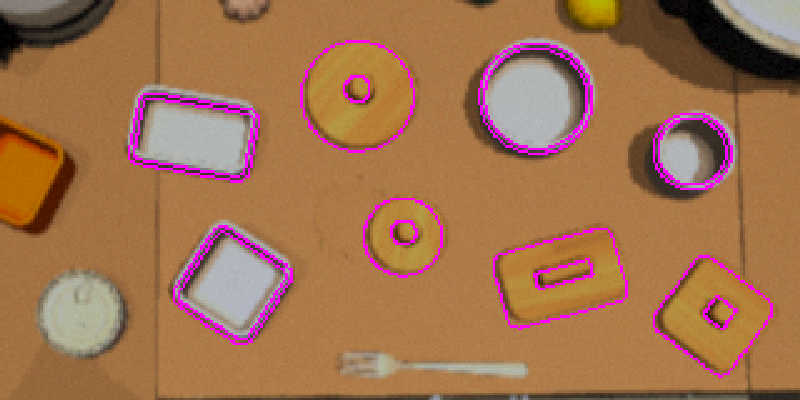

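Fits agree with the picture to within 1–2 px. I'll get closer views from the wrist camera.

```bash
cat >> h.py <<'E'
def go(x,y,z,yaw=None,base=None):
    """dp and turn (tool axes) from the current pose to a tool-down target"""
    o=get_obs();Rc=R.from_euler('xyz',o['tcp_rot']);p=o['tool_pos'] if base is None else np.array(base)
    dp=Rc.inv().apply(np.array([x,y,z])-p)/1000
    t=np.zeros(3) if yaw is None else (Rc.inv()*R.from_euler('xyz',[np.pi,0,yaw])).as_rotvec()
    return dp.round(4),t.round(3)
E
python3 -c "
from h import *
print(go(430,120,330,1.57))"
```

```text
(array([-0.3415, -0.2373, -0.1035]), array([-1.000e-03,  0.000e+00,  1.144e+00]))
```

```bash
python3 -m pendant '{"dp":[[0,0,-0.05],[-0.04,-0.03,-0.1035],[-0.09,-0.06,-0.1035],[-0.14,-0.095,-0.1035],[-0.19,-0.13,-0.1035],[-0.24,-0.165,-0.1035],[-0.29,-0.2,-0.1035],[-0.3415,-0.2373,-0.1035]],"rotation":[[0,0,0.16],[0,0,0.32],[0,0,0.48],[0,0,0.64],[0,0,0.8],[0,0,0.96],[0,0,1.1],[0,0,1.144]]}'
python3 -m pendant '{"dp":[[0,0,0],[0,0,0],[0,0,0]],"rotation":[[0,0,0],[0,0,0],[0,0,0]]}'
cat > m2.py <<'E'
from h import *
import pickle,sys
T=pickle.load(open('top.pkl','rb'))
c=cap('wrist');print(get_obs()['tool_pos'],get_obs()['tcp_rot'])
L=[]
for (n,k),p in T.items():
    u=proj(c,np.array([[p[0],p[1],30]]))[0]
    if not(35<u[0]<605 and 35<u[1]<445):continue
    r=fit(c,n,k,p,rng=10,yr=.18);print(n,k,r.round(2),'d',(r[:2]-p[:2]).round(1));L.append((n,k,r[:3]))
cv2.imwrite(sys.argv[1],draw(c,L))
E
python3 m2.py pics/w1.png
python3 -c "
from h import *
print(go(450,-120,330,1.57))"
```

```text
time: 1.2
tool_pos: [430.2, 119.2, 330.3]
tcp_rot: [3.141, -0.0, 1.567]
contact_force: [1.2, 0.2, -0.5]
grip_width: 91.7
finger_force: 0.0
time: 1.58
tool_pos: [428.9, 122.3, 330.3]
tcp_rot: [-3.142, -0.0, 1.572]
contact_force: [-0.1, 0.7, -0.3]
grip_width: 91.5
finger_force: 0.0
[428.90807253 122.39102827 330.33686957] [ 3.14143577e+00 -3.06327310e-04  1.57251235e+00]
SR dish [ 5.4131e+02 -2.7789e+02  1.9000e-01  4.6610e+01] d [ 11.5 -26.2]
LR dish [ 5.8832e+02 -1.1017e+02  1.9000e-01  4.7900e+01] d [-1.2 -6.9]
SQ dish [411.38 195.1   -0.61 164.97] d [ 6.2 -2.8]
OB dish [ 5.6192e+02  2.3648e+02 -1.9000e-01  1.4257e+02] d [ 4.7 -0.8]
SR lid [460.52  29.39  -0.    94.94] d [ 1.4 -0.6]
LR lid [6.0677e+02 6.5080e+01 6.0000e-02 9.2180e+01] d [ 1.1 -9. ]
SQ lid [ 3.7861e+02 -2.6748e+02 -1.0000e-02  2.5690e+01] d [ 3.6 12. ]
OB lid [ 4.1862e+02 -1.1368e+02  2.6000e-01  7.1130e+01] d [ 3.7 13.8]
(array([-0.2424,  0.0207,  0.0003]), array([ 0.   , -0.   ,  0.003]))
```

View pics/w1.png

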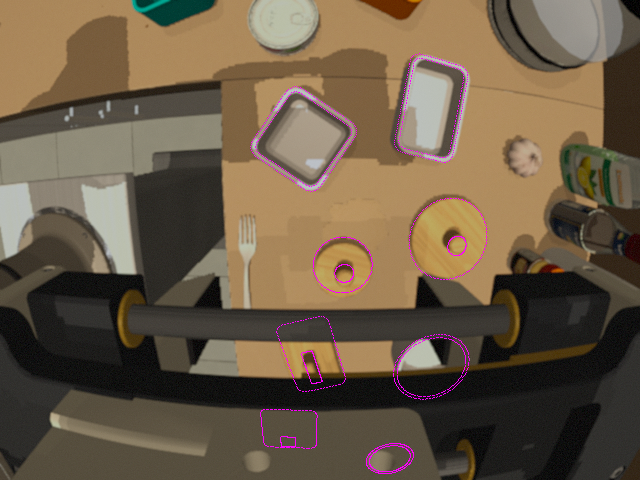

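The wrist view shows the square dish (303,138), oblong dish (432,108), small lid (343,265) and large lid (448,238). The gripper hides the bottom third. I'll take a second view for the right-hand objects.

```bash
python3 -m pendant '{"dp":[[-0.06,0,0],[-0.12,0,0],[-0.18,0,0],[-0.24,0,0],[-0.30,0,0],[-0.36,0,0],[-0.422,0,0],[-0.422,0,0]],"rotation":[[0,0,0],[0,0,0],[0,0,0],[0,0,0],[0,0,0],[0,0,0],[0,0,0],[0,0,0]]}'
python3 -m pendant '{"dp":[[0,0,0],[0,0,0],[0,0,0]],"rotation":[[0,0,0],[0,0,0],[0,0,0]]}'
python3 m2.py pics/w2.png
python3 -c "
import cv2
a=cv2.imread('pics/w1.png')[180:300,290:510];cv2.imwrite('pics/w1c.png',cv2.resize(a,None,fx=3.6,fy=3.6,interpolation=cv2.INTER_NEAREST))"
```

```text
time: 2.62
tool_pos: [429.1, -303.4, 329.1]
tcp_rot: [-3.14, -0.0, 1.567]
contact_force: [-0.2, 1.1, 0.5]
grip_width: 91.6
finger_force: 0.0
time: 3.0
tool_pos: [429.5, -299.7, 330.7]
tcp_rot: [3.141, 0.0, 1.572]
contact_force: [-0.5, 0.2, 0.3]
grip_width: 91.7
finger_force: 0.0
[ 429.44221588 -299.89840883  330.61751373] [3.14101120e+00 3.39634024e-04 1.57152660e+00]
SR dish [ 530.99 -260.17    0.    164.59] d [ 1.1 -8.5]
LR dish [ 5.9501e+02 -1.0840e+02  1.2000e-01  1.5563e+02] d [ 5.5 -5.1]
SQ lid [ 375.69 -289.34   -0.73   85.25] d [ 0.7 -9.9]
OB lid [ 4.2214e+02 -1.3721e+02  2.4000e-01  9.9300e+01] d [ 7.2 -9.7]
```

View pics/w2.png

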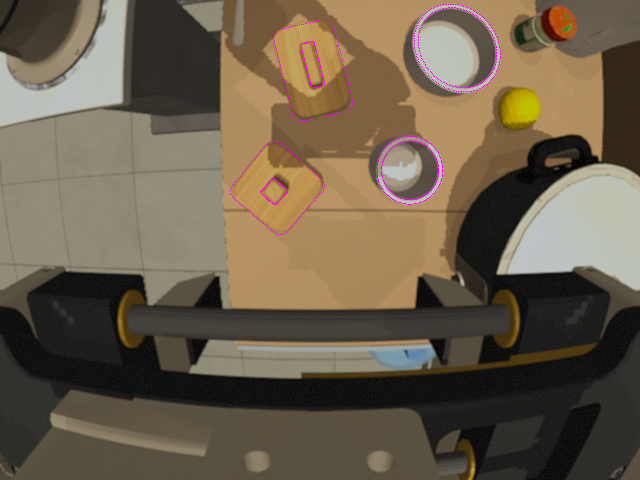

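View pics/w1c.png

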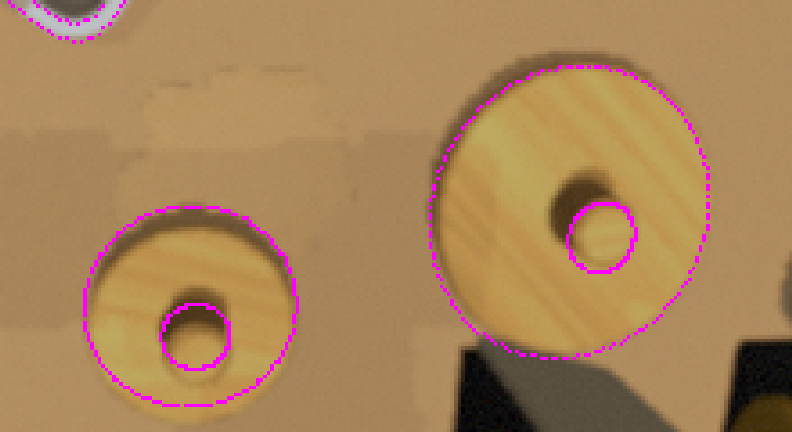

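The second view shows the large dish (455,48), small dish (410,170), oblong lid (312,68) and square lid (277,188). The shadows pull the unsigned edge fit. I'll make the edges signed and look straight down on each object from the same relative camera pose, so calibration error cancels.

```bash
cat >> h.py <<'E'
def score(c,Cs,p,d=1.3,dish=None):
    t=0
    for i,C in enumerate(Cs):
        u=proj(c,place(C,p));tg=np.roll(u,-1,0)-np.roll(u,1,0);nn=np.c_[-tg[:,1],tg[:,0]]/(np.linalg.norm(tg,axis=1)[:,None]+1e-9)
        nn*=np.sign((nn*(u-u.mean(0))).sum(1))[:,None]
        S=lambda w:np.array([map_coordinates(c['g'][:,:,k],[w[:,1],w[:,0]],order=1,mode='nearest') for k in range(2)])
        df=(S(u-d*nn)-S(u+d*nn)).sum(0)
        dish=C[0,2]==Cs[-1][0,2]
        if dish and i==1: df=-df
        t+=(1 if dish and i==0 or i==0 else .6)*np.clip(df,-10,60).mean()
    return t
def capavg(n='wrist',k=4):
    ps=[]
    for i in range(k):
        o=get_obs();ps.append(np.r_[o['tool_pos'],R.from_euler('xyz',o['tcp_rot']).as_rotvec()*np.sign(R.from_euler('xyz',o['tcp_rot']).as_rotvec()[np.argmax(np.abs(R.from_euler('xyz',o['tcp_rot']).as_rotvec()))])]);c=cap(n)
    q=np.mean(ps,0);T=np.eye(4);T[:3,:3]=R.from_rotvec(q[3:]).as_matrix();T[:3,3]=q[:3]
    c['pose']=T@np.array(c['T_tool_cam']);c['tcp']=q[:3];c['T']=T;return c
E
cat > m3.py <<'E'
from h import *
import pickle,sys
n,k,x,y,w=sys.argv[1:6]
c=capavg();r=fit(c,n,k,(float(x),float(y),float(w)),rng=12,yr=.18)
M=pickle.load(open('M.pkl','rb')) if __import__('os').path.exists('M.pkl') else {}
M[n,k]=r;pickle.dump(M,open('M.pkl','wb'))
print('##',n,k,r.round(2),'tcp',c['tcp'].round(1),'yaw',R.from_matrix(c['T'][:3,:3]).as_euler('xyz')[2].round(4))
im=draw(c,[(n,k,r[:3])]);u=proj(c,np.array([[r[0],r[1],40]]))[0].astype(int)
im=im[max(u[1]-100,0):,max(u[0]-130,0):][:200,:260];im=cv2.copyMakeBorder(im,0,200-im.shape[0],0,260-im.shape[1],cv2.BORDER_CONSTANT);cv2.imwrite(f'pics/m_{n}_{k}.png',im)
E
Z='[0,0,0]'
python3 -m pendant '{"dp":[[0.013,-0.054,0.05],[0.013,-0.054,0.1],[0.013,-0.054,0.1],[0.013,-0.054,0.1],[0.013,-0.054,0.1],[0.013,-0.054,0.1]],"rotation":[[0,0,0],[0,0,0],[0,0,0],[0,0,0],[0,0,0],[0,0,0]]}' >/dev/null; python3 m3.py SQ lid 376 -287 -.72
python3 -m pendant '{"dp":[[0.055,0.014,0],[0.11,0.028,0],[0.155,0.043,0],[0.155,0.043,0],[0.155,0.043,0],[0.155,0.043,0]],"rotation":[[0,0,0],[0,0,0],[0,0,0],[0,0,0],[0,0,0],[0,0,0]]}' >/dev/null; python3 m3.py OB lid 419 -132 .24
python3 -m pendant '{"dp":[[-0.041,0.037,0],[-0.082,0.074,0],[-0.124,0.112,0],[-0.124,0.112,0],[-0.124,0.112,0],[-0.124,0.112,0]],"rotation":[[0,0,0],[0,0,0],[0,0,0],[0,0,0],[0,0,0],[0,0,0]]}' >/dev/null; python3 m3.py SR dish 531 -256 0
python3 -m pendant '{"dp":[[0.05,0.02,0],[0.1,0.04,0],[0.15,0.061,0],[0.15,0.061,0],[0.15,0.061,0],[0.15,0.061,0]],"rotation":[[0,0,0],[0,0,0],[0,0,0],[0,0,0],[0,0,0],[0,0,0]]}' >/dev/null; python3 m3.py LR dish 592 -106 0
python3 -c "
import cv2,numpy as np
a=[cv2.imread(f'pics/m_{n}.png') for n in('SQ_lid','OB_lid','SR_dish','LR_dish')]
cv2.imwrite('pics/A.png',cv2.resize(np.vstack([np.hstack(a[:2]),np.hstack(a[2:])]),None,fx=1.5,fy=1.5))"
```

```text
## SQ lid [ 378.2  -281.75   -0.51   25.92] tcp [ 375.8 -288.3  231.1] yaw 1.5701
## OB lid [ 4.1914e+02 -1.3179e+02  1.9000e-01  2.2120e+01] tcp [ 418.1 -133.9  230.1] yaw 1.5681
## SR dish [ 5.3085e+02 -2.6053e+02  5.0000e-02  7.7960e+01] tcp [ 529.7 -256.3  230.9] yaw 1.5703
## LR dish [ 5.9386e+02 -1.0875e+02  6.0000e-02  8.7200e+01] tcp [ 590.9 -108.3  230.3] yaw 1.5681
```

View pics/A.png

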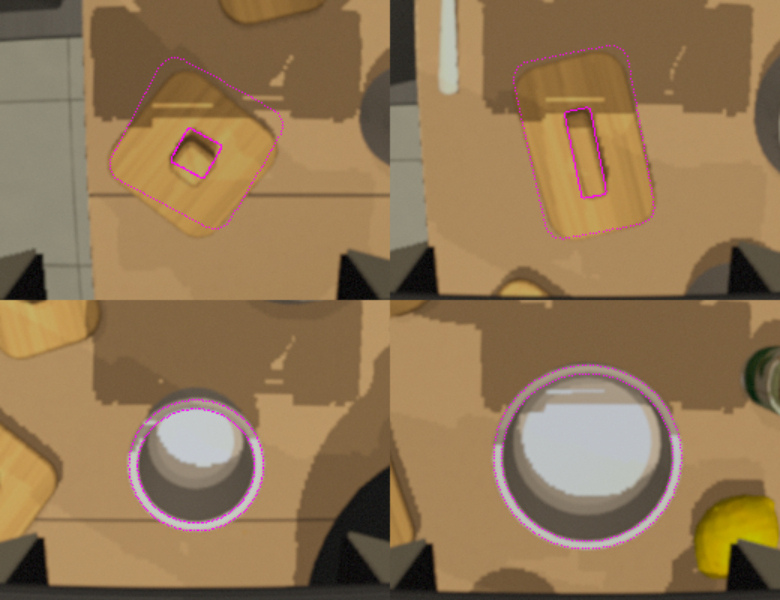

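The dish fits are tight. The lid fits suffer from the gripper's shadow, and the square lid's is clearly wrong. I'll take the remaining four views, store the raw data and work on lid colour separation.

```bash
sed -i "s/^c=capavg();/c=capavg();pickle.dump(c,open(f'raw_{n}_{k}.pkl','wb'));/" m3.py
python3 -m pendant '{"dp":[[0.055,0.005,0],[0.11,0.01,0],[0.177,0.014,0],[0.177,0.014,0],[0.177,0.014,0],[0.177,0.014,0]],"rotation":[[0,0,0],[0,0,0],[0,0,0],[0,0,0],[0,0,0],[0,0,0]]}' >/dev/null; python3 m3.py LR lid 606 69 0
python3 -m pendant '{"dp":[[-0.015,-0.05,0],[-0.03,-0.1,0],[-0.044,-0.146,0],[-0.044,-0.146,0],[-0.044,-0.146,0],[-0.044,-0.146,0]],"rotation":[[0,0,0],[0,0,0],[0,0,0],[0,0,0],[0,0,0],[0,0,0]]}' >/dev/null; python3 m3.py SR lid 460 25 0
python3 -m pendant '{"dp":[[0.055,-0.02,0],[0.11,-0.04,0],[0.172,-0.052,0],[0.172,-0.052,0],[0.172,-0.052,0],[0.172,-0.052,0]],"rotation":[[0,0,0],[0,0,0],[0,0,0],[0,0,0],[0,0,0],[0,0,0]]}' >/dev/null; python3 m3.py SQ dish 408 197 -.6
python3 -m pendant '{"dp":[[0.015,0.05,0],[0.03,0.1,0],[0.04,0.15,0],[0.04,0.15,0],[0.04,0.15,0],[0.04,0.15,0]],"rotation":[[0,0,0],[0,0,0],[0,0,0],[0,0,0],[0,0,0],[0,0,0]]}' ; python3 m3.py OB dish 560 237 -.19
python3 - <<'E'
import cv2,numpy as np,pickle
c=pickle.load(open('raw_SR_lid.pkl','rb'));p=c['pixels']
for v,u in((240,320),(225,300),(270,320),(240,250),(150,320),(290,330)):print((v,u),p[v,u])
a=[cv2.imread(f'pics/m_{n}.png') for n in('LR_lid','SR_lid','SQ_dish','OB_dish')]
cv2.imwrite('pics/B.png',cv2.resize(np.vstack([np.hstack(a[:2]),np.hstack(a[2:])]),None,fx=1.5,fy=1.5))
E
```

```text
## LR lid [6.0945e+02 7.0360e+01 2.0000e-02 2.7490e+01] tcp [605.6  68.2 230.2] yaw 1.5676
## SR lid [4.6249e+02 3.0760e+01 1.0000e-02 2.7250e+01] tcp [460.4  26.1 230.1] yaw 1.57
## SQ dish [411.54 195.12  -0.59  71.78] tcp [408.1 197.  230.2] yaw 1.5676
time: 10.45
tool_pos: [556.8, 237.6, 230.8]
tcp_rot: [3.141, -0.0, 1.57]
contact_force: [0.5, -0.9, 0.2]
grip_width: 91.9
finger_force: 0.0
## OB dish [ 5.6467e+02  2.3645e+02 -1.9000e-01  8.2340e+01] tcp [557.  237.8 230.9] yaw 1.5698
(240, 320) [193 152  85]
(225, 300) [190 158  87]
(270, 320) [168 133  89]
(240, 250) [169 135  92]
(150, 320) [128  98  64]
(290, 330) [168 135  92]
```

View pics/B.png

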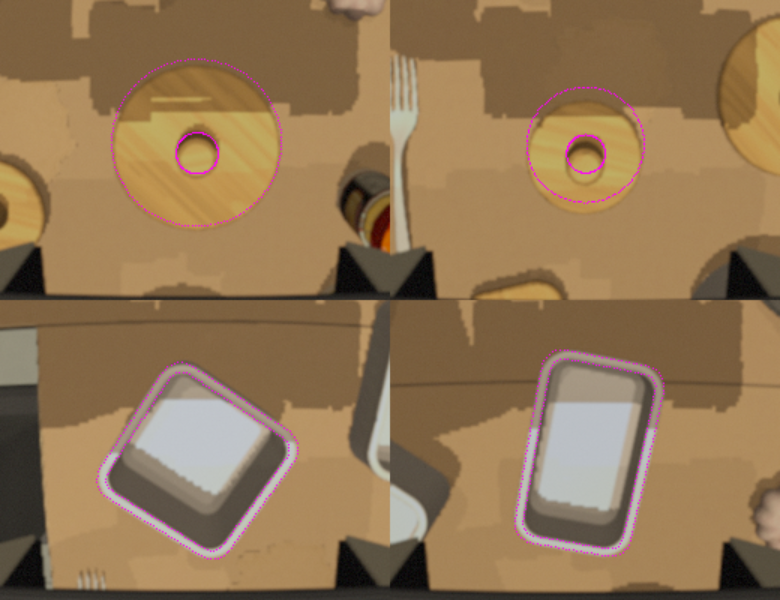

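```bash
cat >> h.py <<'E'
def lidfit(c,name,p0,z0=0,rng=14,yr=.3):
    """region fit of the flange in shadow-proof chroma"""
    p=cv2.GaussianBlur(c['pixels'],(0,0),1.0).astype(float);ch=p[:,:,2]/(p[:,:,0]+p[:,:,1]+1)
    ch=np.clip((.27-ch)/.02,-1,1)
    s,a,b,h=D[name];rc=12
    def f(v):
        t=0
        for e,sg in((-3,1),(-6,.5),(3,-1),(6,-.5)):
            C=np.c_[outl(s,a+3+2*e,b+3+2*e,rc+e),np.full(160,19+z0)]
            u=proj(c,place(C,(v[0],v[1],v[2]/50)))
            t+=sg*map_coordinates(ch,[u[:,1],u[:,0]],order=1,mode='nearest').mean()
        return -t
    best=(9,)
    ys=[0] if s=='r' else p0[2]+np.arange(-yr,yr+.01,.06)
    for dx in np.arange(-rng,rng+.1,3.5):
        for dy in np.arange(-rng,rng+.1,3.5):
            for y in ys:
                v=np.array([p0[0]+dx,p0[1]+dy,y*50]);q=f(v)
                if q<best[0]:best=(q,v)
    r=minimize(f,best[1],method='Nelder-Mead',options=dict(initial_simplex=best[1]+np.array([[0,0,0],[2,0,0],[0,2,0],[0,0,2]]),xatol=.02))
    return np.array([r.x[0],r.x[1],r.x[2]/50,-r.fun])
E
cat > m4.py <<'E'
from h import *
import pickle,sys
M=pickle.load(open('M.pkl','rb'))
S=sys.argv[2:] 
for a in S:
    n,new,x,y,w=a.split(',')
    if new=='1': c=capavg();pickle.dump(c,open(f'raw_{n}_lid.pkl','wb'))
    else: c=pickle.load(open(f'raw_{n}_lid.pkl','rb'))
    r=lidfit(c,n,(float(x),float(y),float(w)));M[n,'lid']=r;print('##',n,r.round(2),c['tcp'])
    im=draw(c,[(n,'lid',r[:3])]);u=proj(c,np.array([[r[0],r[1],40]]))[0].astype(int)
    im=im[max(u[1]-100,0):,max(u[0]-130,0):][:200,:260];im=cv2.copyMakeBorder(im,0,200-im.shape[0],0,260-im.shape[1],cv2.BORDER_CONSTANT);cv2.imwrite(f'pics/m_{n}_lid.png',im)
pickle.dump(M,open('M.pkl','wb'))
if sys.argv[1]!='-':cv2.imwrite(sys.argv[1],cv2.resize(np.hstack([cv2.imread(f"pics/m_{a.split(',')[0]}_lid.png") for a in S]),None,fx=1.5,fy=1.5))
E
python3 m4.py pics/C.png LR,0,606,69,0 SR,0,461,24,0
```

```text
## LR [ 6.0961e+02  6.6870e+01 -3.0000e-02  2.8600e+00] [605.58127749  68.22067068 230.23782934]
## SR [4.6185e+02 2.3160e+01 1.0000e-02 2.7400e+00] [460.35372481  26.1074256  230.06979882]
```

View pics/C.png

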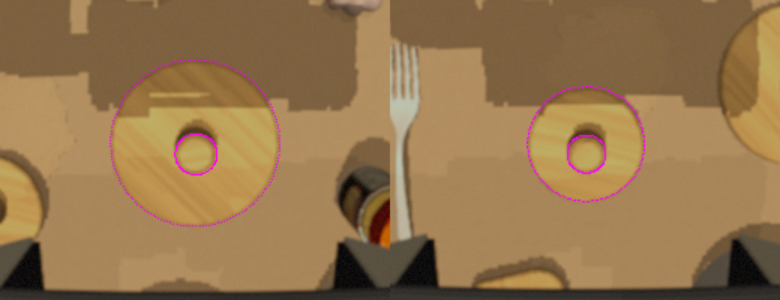

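All lid and dish outlines now match, and the knob agrees independently. The small round lid comes first. I'll check the pot's position too.

```bash
python3 -m pendant '{"dp":[[-0.053,-0.024,0],[-0.107,-0.048,0],[-0.16,-0.072,0],[-0.2146,-0.0951,0],[-0.2146,-0.0951,0.04],[-0.2146,-0.0951,0.09],[-0.2146,-0.0951,0.14],[-0.2146,-0.0951,0.18]],"rotation":[[0,0,0],[0,0,0],[0,0,0],[0,0,0],[0,0,0],[0,0,0],[0,0,0],[0,0,0]]}' 0.07
python3 -m pendant '{"dp":[[0,0,0.014],[0,0,0.028],[0,0,0.028],[0,0,0.028]],"rotation":[[0,0,0],[0,0,0],[0,0,0],[0,0,0]]}'
python3 - <<'E'
from h import *
im=cv2.imread('pics/w2.png');import pickle
c=pickle.load(open('raw_SR_lid.pkl','rb'))
T=np.eye(4);T[:3,:3]=R.from_euler('xyz',[np.pi,0,np.pi/2]).as_matrix();T[:3,3]=(429.4,-300,330.5);c['pose']=T@np.array(c['T_tool_cam'])
for uv in((530,145),(585,145),(480,180),(457,240),(470,290)):print(uv,[unproj(c,uv,z).round(0).tolist() for z in(60,150,200)])
E
```

```text
time: 11.65
tool_pos: [461.9, 23.5, 49.0]
tcp_rot: [3.141, -0.0, 1.57]
contact_force: [0.7, 0.1, 0.1]
grip_width: 70.1
finger_force: 0.0
time: 12.15
tool_pos: [463.1, 23.4, 23.2]
tcp_rot: [3.14, 0.0, 1.57]
contact_force: [0.6, 0.7, 0.7]
grip_width: 70.2
finger_force: 0.0
(530, 145) [[700.0, -222.0], [643.0, -224.0], [611.0, -225.0]]
(585, 145) [[797.0, -212.0], [719.0, -216.0], [677.0, -218.0]]
(480, 180) [[628.0, -271.0], [586.0, -263.0], [563.0, -258.0]]
(457, 240) [[603.0, -347.0], [566.0, -323.0], [546.0, -310.0]]
(470, 290) [[630.0, -416.0], [588.0, -377.0], [564.0, -356.0]]
```

The pot wall is about 40 mm beyond the small dish in x, so I'll place this lid closing along y. I'll turn to yaw π now, before gripping.

```bash
python3 -m pendant '{"dp":[[0,0,0],[0,0,0],[0,0,0],[0,0,0],[0,0,0],[0,0,0],[0,0,0],[0,0,0]],"rotation":[[0,0,-0.18],[0,0,-0.36],[0,0,-0.54],[0,0,-0.72],[0,0,-0.9],[0,0,-1.08],[0,0,-1.26],[0,0,-1.44]]}' >/dev/null
python3 -m pendant '{"dp":[[0,0,0],[0,0,0],[0,0,0]],"rotation":[[0,0,-0.131],[0,0,-0.131],[0,0,-0.131]]}'
python3 -m pendant '{"dp":[[0,0,0],[0,0,0],[0,0,0],[0,0,0],[0,0,0]],"rotation":[[0,0,0],[0,0,0],[0,0,0],[0,0,0],[0,0,0]]}' 0.0
python3 -m pendant '{"dp":[[0,0,-0.04],[0,0,-0.1],[0,0,-0.15],[0,0,-0.2],[0,0,-0.2],[0,0,-0.2],[0,0,-0.2]],"rotation":[[0,0,0],[0,0,0],[0,0,0],[0,0,0],[0,0,0],[0,0,0],[0,0,0]]}'
cat > held.py <<'E'
from h import *
import sys
n=sys.argv[1];dz=float(sys.argv[2])  # dz: lid origin below tcp at grasp
c=capavg();t=c['tcp'];yaw=R.from_matrix(c['T'][:3,:3]).as_euler('xyz')[2]
r=lidfit(c,n,(t[0],t[1],float(sys.argv[3]) if len(sys.argv)>3 else 0),z0=t[2]-dz,rng=10)
off=c['T'][:3,:3].T@np.array([r[0]-t[0],r[1]-t[1],0])
print('tcp',t.round(2),'yaw',yaw.round(4),'fit',r.round(3),'lid offset in tool xy',off[:2].round(2))
im=draw(c,[])
s,a,b,h=D[n]
for u in proj(c,place(np.c_[outl(s,a+3,b+3),np.full(160,19+t[2]-dz)],r)):cv2.circle(im,tuple(np.round(u).astype(int)),0,(255,0,255),-1)
cv2.imwrite(f'pics/held_{n}.png',im[100:400,120:520])
E
python3 held.py SR 23
```

```text
time: 13.52
tool_pos: [462.7, 23.4, 22.7]
tcp_rot: [-3.142, 0.001, 3.138]
contact_force: [-0.3, 0.2, -0.1]
grip_width: 69.7
finger_force: 0.0
time: 14.15
tool_pos: [462.4, 23.4, 22.2]
tcp_rot: [3.142, 0.0, 3.141]
contact_force: [-0.7, -0.3, 0.3]
grip_width: 24.7
finger_force: 0.1
time: 15.02
tool_pos: [461.4, 23.5, 220.7]
tcp_rot: [3.141, -0.003, 3.141]
contact_force: [-0.1, 0.7, -1.7]
grip_width: 23.5
finger_force: 30.0
tcp [461.68  23.5  220.9 ] yaw 3.1407 fit [4.59081e+02 2.39180e+01 4.40000e-02 1.45200e+00] lid offset in tool xy [2.59 0.42]
```

View pics/held_SR.png

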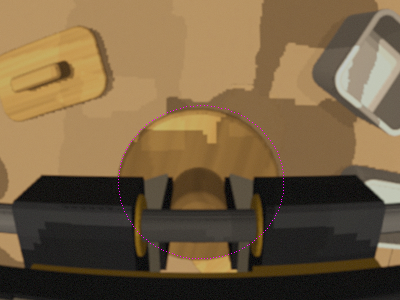

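The small lid is held on its centre line (tool y offset 0.4 mm). Moving over the small dish.

```bash
python3 -m pendant '{"dp":[[-0.013,-0.055,0],[-0.026,-0.11,0],[-0.04,-0.165,0],[-0.054,-0.22,0],[-0.0692,-0.285,0],[-0.0692,-0.285,0.03],[-0.0692,-0.285,0.07],[-0.0692,-0.285,0.1]],"rotation":[[0,0,0],[0,0,0],[0,0,0],[0,0,0],[0,0,0],[0,0,0],[0,0,0],[0,0,0]]}'
python3 -m pendant '{"dp":[[0,0,0],[0,0,0],[0,0,0]],"rotation":[[0,0,0],[0,0,0],[0,0,0]]}'
python3 -c "
from h import *
c=capavg();t=c['tcp'];print(t,go(530.9,-261.5,96,np.pi,t))
cv2.imwrite('pics/p1.png',c['pixels'][:,:,::-1])"
```

```text
time: 16.23
tool_pos: [530.6, -261.5, 119.8]
tcp_rot: [3.14, -0.002, 3.14]
contact_force: [-0.0, -0.4, -0.3]
grip_width: 23.4
finger_force: 30.0
time: 16.6
tool_pos: [532.1, -262.1, 123.8]
tcp_rot: [-3.14, 0.002, 3.141]
contact_force: [-0.9, 0.1, -0.3]
grip_width: 23.6
finger_force: 30.0
[ 531.94586635 -261.93964666  123.57718432] (array([0.0011, 0.0005, 0.0276]), array([-0.001,  0.001, -0.001]))
```

View pics/p1.png

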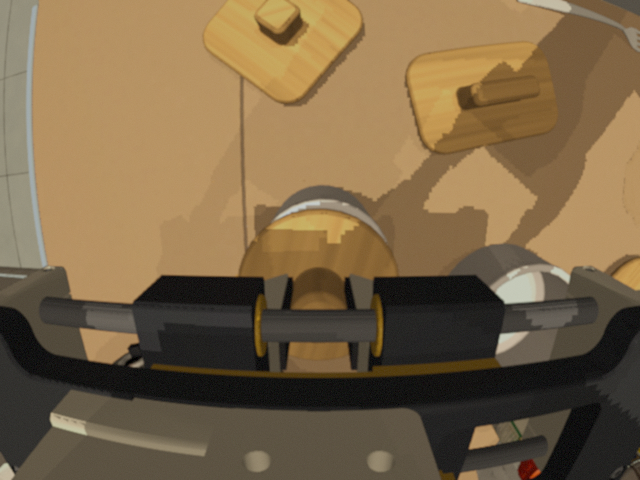

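The lid hides most of the dish, whose visible rim arc near (330,205) seems off to the right. I'll overlay the predicted rim and check.

Run:
```python
from h import *
import pickle
M=pickle.load(open('M.pkl','rb'));c=capavg();im=cv2.resize(c['pixels'][:,:,::-1][165:305,210:430],None,fx=3.6,fy=3.6,interpolation=cv2.INTER_CUBIC)
def dr(p,col,zs=(84,)):
    for z in zs:
        for rr in (76,66):
            for u in proj(c,place(np.c_[outl('r',rr,rr,n=300),np.full(300,z)],p)):cv2.circle(im,tuple(np.round((u-[210,165])*3.6+1.3).astype(int)),0,col,-1)
dr(M['SR','dish'],(255,0,255))
t=c['tcp']
for u in proj(c,place(np.c_[outl('r',79,79,n=300),np.full(300,t[2]-23+19)],(t[0],t[1],0))):cv2.circle(im,tuple(np.round((u-[210,165])*3.6+1.3).astype(int)),0,(0,255,0),-1)
cv2.imwrite('pics/p1c.png',im);print(c['tcp'],M['SR','dish'])
```

```text
[ 531.49683974 -261.66536478  122.73813156] [ 5.30853499e+02 -2.60530721e+02  4.68545747e-02  7.79633412e+01]
```

View pics/p1c.png

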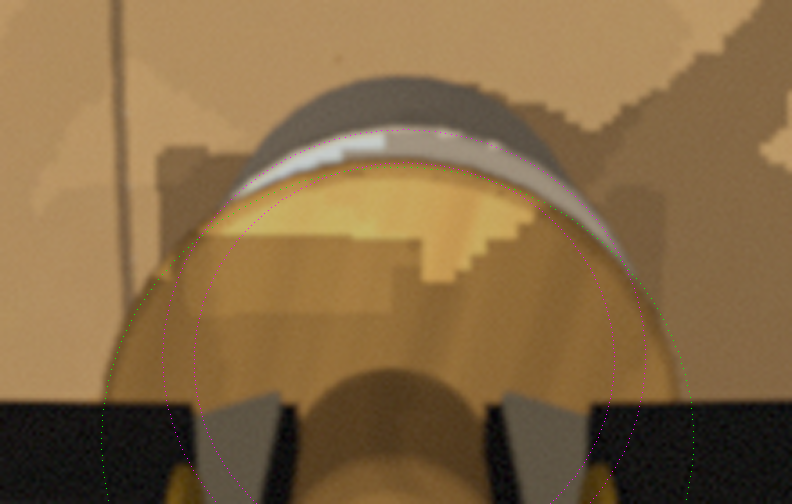

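The prediction matches the real rim to about 1 mm. Lowering slowly.

```bash
python3 -m pendant '{"dp":[[0.0008,0.001,0.004],[0.0008,0.001,0.009],[0.0008,0.001,0.013],[0.0008,0.001,0.017],[0.0008,0.001,0.02],[0.0008,0.001,0.023],[0.0008,0.001,0.0255],[0.0008,0.001,0.0255]],"rotation":[[0,0,0],[0,0,0],[0,0,0],[0,0,0],[0,0,0],[0,0,0],[0,0,0],[0,0,0]]}'
python3 -m pendant '{"dp":[[0,0,0.001],[0,0,0.002],[0,0,0.002]],"rotation":[[0,0,0],[0,0,0],[0,0,0]]}'
```

```text
time: 18.0
tool_pos: [530.4, -260.6, 96.5]
tcp_rot: [3.141, -0.0, 3.141]
contact_force: [-0.3, 1.0, -1.6]
grip_width: 22.9
finger_force: 30.0
time: 18.38
tool_pos: [530.7, -260.7, 95.3]
tcp_rot: [-3.141, 0.001, 3.141]
contact_force: [-1.7, 0.9, 3.2]
grip_width: 23.0
finger_force: 30.0
```

```bash
python3 -m pendant '{"dp":[[0,0,0],[0,0,0],[0,0,-0.03],[0,0,-0.08],[0,0,-0.135],[0,0,-0.135],[0,0,-0.135]],"rotation":[[0,0,0],[0,0,0],[0,0,0],[0,0,0],[0,0,0],[0,0,0],[0,0,0]]}' 0.06
python3 -c "
from h import *
c=capavg();cv2.imwrite('pics/p2.png',c['pixels'][100:400,120:520,::-1]);print(lidfit(c,'SR',(531,-260.8,0),z0=73),c['tcp'])"
python3 -m pendant '{"dp":[[0.05,-0.01,0],[0.1,-0.02,0],[0.155,-0.026,0],[0.155,-0.026,0],[0.155,-0.026,0],[0.155,-0.026,0],[0.155,-0.026,0]],"rotation":[[0,0,0.18],[0,0,0.36],[0,0,0.54],[0,0,0.72],[0,0,0.72],[0,0,0.72],[0,0,0.72]]}' 0.09
python3 m4.py pics/D.png SQ,1,376,-287,-.72
python3 -c "
import cv2,numpy as np
a=cv2.imread('pics/D.png');b=cv2.imread('pics/p2.png');cv2.imwrite('pics/D2.png',np.hstack([a,b]))"
```

```text
time: 19.25
tool_pos: [530.1, -260.4, 228.9]
tcp_rot: [3.141, -0.001, 3.141]
contact_force: [0.4, 0.1, 0.2]
grip_width: 60.0
finger_force: 0.0
[ 5.29510571e+02 -2.62306139e+02  6.65507060e-02  2.93135850e+00] [ 529.89989199 -260.22891557  228.20031301]
time: 20.32
tool_pos: [375.9, -286.3, 229.3]
tcp_rot: [3.141, -0.001, 2.424]
contact_force: [0.5, -0.5, 0.3]
grip_width: 90.1
finger_force: 0.0
## SQ [ 375.51 -289.01   -0.69    2.73] [ 375.84406484 -286.31659139  229.42479018]
```

View pics/D2.png

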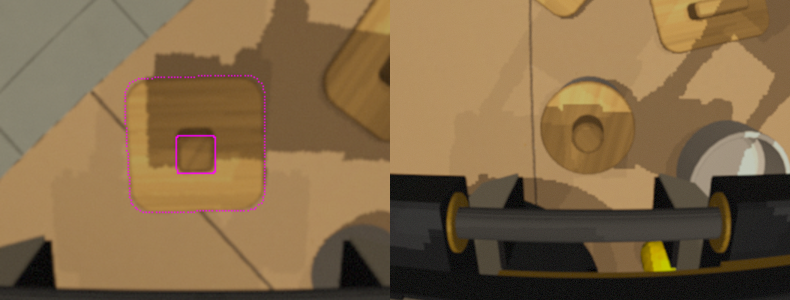

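The small lid sits flat and covers its dish. The square lid fit is tight (375.5, -289.0, -0.69). Grasping it next.

```bash
python3 -c "
from h import *
print(go(375.5,-289.0,23,-.69+np.pi,[375.84,-286.32,229.4]))"
```

```text
(array([-0.0016, -0.0023,  0.2064]), array([ 0.  , -0.  , -0.03]))
```

```bash
python3 -m pendant '{"dp":[[-0.0016,-0.0023,0.055],[-0.0016,-0.0023,0.11],[-0.0016,-0.0023,0.16],[-0.0016,-0.0023,0.19],[-0.0016,-0.0023,0.2064],[-0.0016,-0.0023,0.2064],[-0.0016,-0.0023,0.2064]],"rotation":[[0,0,-0.03],[0,0,-0.03],[0,0,-0.03],[0,0,-0.03],[0,0,-0.03],[0,0,-0.03],[0,0,-0.03]]}' 
python3 -m pendant '{"dp":[[0,0,0],[0,0,0],[0,0,0],[0,0,0],[0,0,0],[0,0,0],[0,0,0]],"rotation":[[0,0,0],[0,0,0],[0,0,0],[0,0,0],[0,0,0],[0,0,0],[0,0,0]]}' 0.0
python3 -m pendant '{"dp":[[0,0,-0.04],[0,0,-0.1],[0,0,-0.15],[0,0,-0.19],[0,0,-0.19],[0,0,-0.19]],"rotation":[[0,0,0],[0,0,0],[0,0,0],[0,0,0],[0,0,0],[0,0,0]]}'
python3 held.py SQ 23 -.69
python3 -c "
from h import *
print(go(411.5,195.1,200,-.59+np.pi))"
```

```text
time: 21.4
tool_pos: [375.6, -289.7, 23.9]
tcp_rot: [-3.142, 0.001, 2.451]
contact_force: [-0.7, 0.4, -0.4]
grip_width: 89.8
finger_force: 0.0
time: 22.28
tool_pos: [375.2, -289.2, 23.3]
tcp_rot: [3.141, -0.0, 2.451]
contact_force: [1.1, 0.4, -0.6]
grip_width: 24.6
finger_force: 0.2
time: 23.02
tool_pos: [374.6, -288.7, 212.2]
tcp_rot: [3.141, -0.002, 2.451]
contact_force: [-0.5, 0.4, -0.7]
grip_width: 24.2
finger_force: 30.0
tcp [ 374.57 -288.66  211.86] yaw 2.4507 fit [ 374.846 -291.489   -0.687    1.541] lid offset in tool xy [-2.01 -2.01]
(array([0.28  , 0.3964, 0.0129]), array([ 0.001, -0.003, -0.101]))
```

```bash
python3 -m pendant '{"dp":[[0.03,0.045,0],[0.06,0.09,0],[0.095,0.138,0],[0.13,0.186,0],[0.165,0.235,0],[0.2,0.285,0],[0.235,0.335,0],[0.265,0.378,0]],"rotation":[[0,0,-0.02],[0,0,-0.04],[0,0,-0.06],[0,0,-0.08],[0,0,-0.1],[0,0,-0.1],[0,0,-0.1],[0,0,-0.1]]}' >/dev/null
python3 -m pendant '{"dp":[[0.0145,0.0185,0.01],[0.0145,0.0185,0.05],[0.0145,0.0185,0.085],[0.0145,0.0185,0.085],[0.0145,0.0185,0.085],[0.0145,0.0185,0.085]],"rotation":[[0,0,0],[0,0,0],[0,0,0],[0,0,0],[0,0,0],[0,0,0]]}'
cat > pre.py <<'E'
from h import *
import pickle,sys
# predicted dish rim (magenta) and held lid (green) at zoom; prints remaining move
n=sys.argv[1];seat=float(sys.argv[2]);yawo=float(sys.argv[3]);M=pickle.load(open('M.pkl','rb'));d=M[n,'dish']
c=capavg();t=c['tcp'];yaw=R.from_matrix(c['T'][:3,:3]).as_euler('xyz')[2]
s,a,b,h=D[n];im=cv2.resize(c['pixels'][:,:,::-1][150:310,210:430],None,fx=3.6,fy=3.6,interpolation=cv2.INTER_CUBIC)
for A,B,z,p,col in((a,b,h,d,(255,0,255)),(a-10,b-10,h,d,(255,0,255)),(a+3,b+3,t[2]-23+19,(t[0],t[1],yaw-yawo),(0,255,0))):
    for u in proj(c,place(np.c_[outl(s,A,B,n=400),np.full(400,z)],p)):cv2.circle(im,tuple(np.round((u-[210,150])*3.6+1.3).astype(int)),0,col,-1)
cv2.imwrite(f'pics/pre_{n}.png',im)
print(t.round(1),yaw.round(4),'dish',d.round(2),'to go',go(d[0],d[1],seat+23,d[2]+yawo,t))
E
python3 pre.py SQ 69 3.14159
```

```text
time: 24.98
tool_pos: [411.0, 194.5, 129.6]
tcp_rot: [3.139, 0.002, 2.551]
contact_force: [0.5, 0.1, -2.1]
grip_width: 23.6
finger_force: 30.0
[410.8 194.5 129.4] 2.5506 dish [411.54 195.12  -0.59  71.78] to go (array([-0.0002,  0.0009,  0.0374]), array([0.001, 0.001, 0.002]))
```

View pics/pre_SQ.png

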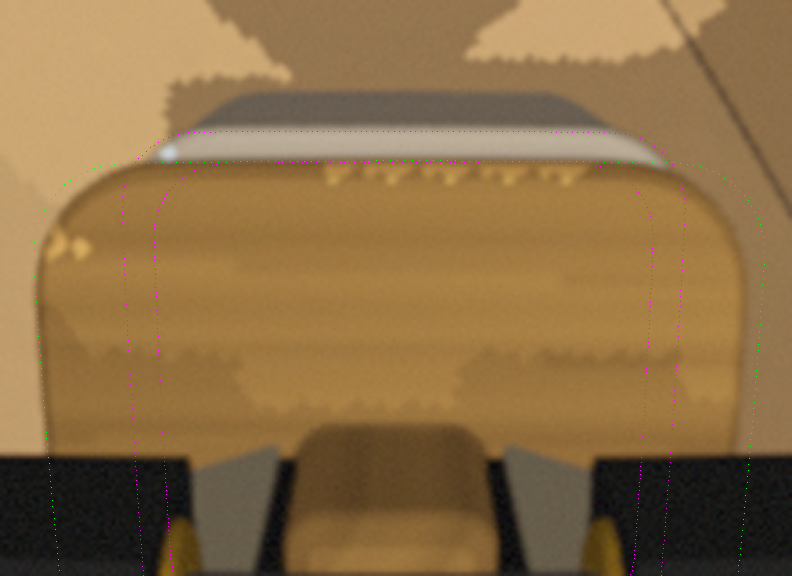

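The lid and dish are aligned in yaw. The lid centre shows about 2 mm left of the dish, so I'll shift +1.7 mm along tool y and lower.

```bash
python3 -m pendant '{"dp":[[0,0.0017,0.01],[0,0.0017,0.018],[0,0.0017,0.023],[0,0.0017,0.027],[0,0.0017,0.03],[0,0.0017,0.033],[0,0.0017,0.036],[0,0.0017,0.036]],"rotation":[[0,0,0],[0,0,0],[0,0,0],[0,0,0],[0,0,0],[0,0,0],[0,0,0],[0,0,0]]}'
python3 -m pendant '{"dp":[[0,0,0.001],[0,0,0.002],[0,0,0.002]],"rotation":[[0,0,0],[0,0,0],[0,0,0]]}'
```

```text
time: 26.18
tool_pos: [411.1, 195.8, 92.4]
tcp_rot: [3.141, 0.0, 2.551]
contact_force: [-0.3, 0.6, 0.3]
grip_width: 23.5
finger_force: 30.0
time: 26.55
tool_pos: [411.1, 195.8, 92.3]
tcp_rot: [3.141, 0.001, 2.551]
contact_force: [-7.2, -2.9, 21.8]
grip_width: 23.8
finger_force: 30.0
```

```bash
python3 -m pendant '{"dp":[[0,0,-0.0015],[0,0,-0.0015],[0,0,-0.0015],[0,0,-0.03],[0,0,-0.08],[0,0,-0.139],[0,0,-0.139],[0,0,-0.139]],"rotation":[[0,0,0],[0,0,0],[0,0,0],[0,0,0],[0,0,0],[0,0,0],[0,0,0],[0,0,0]]}' 0.06
python3 -c "
from h import *
c=capavg();cv2.imwrite('pics/p3.png',c['pixels'][100:400,120:520,::-1]);print(lidfit(c,'SQ',(411,195.5,-.59),z0=69),c['tcp'])"
python3 -m pendant '{"dp":[[-0.03,-0.042,0],[-0.06,-0.084,0],[-0.092,-0.13,0],[-0.125,-0.175,0],[-0.16,-0.22,0],[-0.192,-0.268,0],[-0.192,-0.268,0],[-0.192,-0.268,0]],"rotation":[[0,0,0.15],[0,0,0.3],[0,0,0.45],[0,0,0.6],[0,0,0.76],[0,0,0.76],[0,0,0.76],[0,0,0.76]]}' 0.06
python3 -m pendant '{"dp":[[0,0,0],[0,0,0]],"rotation":[[0,0,0],[0,0,0]]}'
python3 m4.py pics/E.png OB,1,421,-134,.22
python3 -c "
from h import *
import pickle
M=pickle.load(open('M.pkl','rb'));r=M['OB','lid'];print(go(r[0],r[1],23,r[2]+np.pi/2))
a=cv2.imread('pics/E.png');b=cv2.imread('pics/p3.png');cv2.imwrite('pics/E2.png',np.hstack([a,b]))"
```

```text
time: 27.55
tool_pos: [410.5, 195.6, 228.6]
tcp_rot: [-3.141, -0.001, 2.551]
contact_force: [1.0, 0.7, -0.2]
grip_width: 60.2
finger_force: 0.0
[411.28115574 194.83110181  -0.59230617   2.94039824] [410.27308985 195.54139906 228.02431613]
time: 28.75
tool_pos: [420.7, -133.3, 228.5]
tcp_rot: [-3.14, -0.002, 1.79]
contact_force: [0.6, 0.9, -0.3]
grip_width: 60.1
finger_force: 0.0
time: 29.0
tool_pos: [421.3, -132.6, 229.3]
tcp_rot: [3.142, -0.0, 1.793]
contact_force: [0.9, -0.5, -0.0]
grip_width: 60.1
finger_force: 0.0
## OB [ 4.1907e+02 -1.3321e+02  2.7000e-01  2.8000e+00] [ 421.27209044 -132.84175726  229.37452312]
(array([ 0.0005, -0.0022,  0.2064]), array([ 0.   ,  0.   , -0.044]))
```

View pics/E2.png

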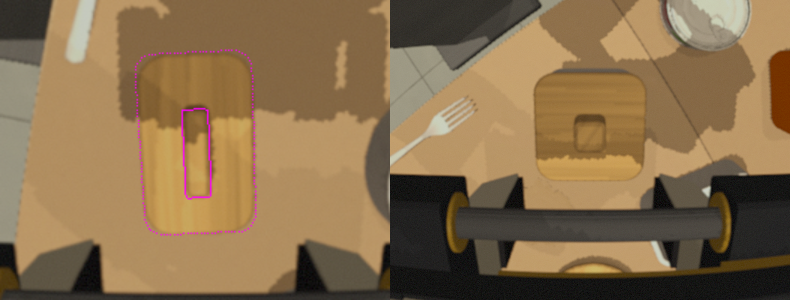

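Square lid seated flat. The oblong lid is framed well with yaw around 0.25, and the bar will align itself to the pads. I've used up my picture views, so I'll rely on numeric fits from here.

```bash
python3 -m pendant '{"dp":[[0.0005,-0.0022,0.055],[0.0005,-0.0022,0.11],[0.0005,-0.0022,0.16],[0.0005,-0.0022,0.19],[0.0005,-0.0022,0.2064],[0.0005,-0.0022,0.2064],[0.0005,-0.0022,0.2064]],"rotation":[[0,0,-0.03],[0,0,-0.03],[0,0,-0.03],[0,0,-0.03],[0,0,-0.03],[0,0,-0.03],[0,0,-0.03]]}' 
python3 -m pendant '{"dp":[[0,0,0],[0,0,0],[0,0,0],[0,0,0],[0,0,0],[0,0,0],[0,0,0]],"rotation":[[0,0,0],[0,0,0],[0,0,0],[0,0,0],[0,0,0],[0,0,0],[0,0,0]]}' 0.0
python3 -m pendant '{"dp":[[0,0,-0.04],[0,0,-0.1],[0,0,-0.15],[0,0,-0.19],[0,0,-0.19],[0,0,-0.19]],"rotation":[[0,0,0],[0,0,0],[0,0,0],[0,0,0],[0,0,0],[0,0,0]]}'
python3 held.py OB 23 .25
python3 -c "
from h import *
print(go(564.7,236.5,200,-.19+np.pi/2))"
```

```text
time: 30.08
tool_pos: [419.4, -133.9, 23.5]
tcp_rot: [3.141, 0.001, 1.821]
contact_force: [0.8, 0.1, -0.0]
grip_width: 60.0
finger_force: 0.0
time: 30.95
tool_pos: [419.0, -133.8, 22.9]
tcp_rot: [3.141, 0.0, 1.821]
contact_force: [0.4, -0.2, 1.7]
grip_width: 15.9
finger_force: 30.0
time: 31.7
tool_pos: [418.2, -133.4, 211.8]
tcp_rot: [-3.14, -0.001, 1.821]
contact_force: [-0.4, 0.3, -0.8]
grip_width: 15.8
finger_force: 30.0
tcp [ 418.09 -133.37  211.51] yaw 1.8208 fit [ 4.17406e+02 -1.35350e+02  2.35000e-01  1.36700e+00] lid offset in tool xy [-1.75 -1.15]
(array([0.3222, 0.2334, 0.0118]), array([-0.003, -0.002,  0.44 ]))
```

```bash
python3 -m pendant '{"dp":[[0.045,0.033,0],[0.09,0.066,0],[0.136,0.1,0],[0.182,0.133,0],[0.228,0.166,0],[0.275,0.2,0],[0.322,0.2344,0.012],[0.322,0.2344,0.05]],"rotation":[[0,0,0.08],[0,0,0.16],[0,0,0.24],[0,0,0.32],[0,0,0.4],[0,0,0.44],[0,0,0.44],[0,0,0.44]]}' >/dev/null
python3 -m pendant '{"dp":[[0,0,0.03],[0,0,0.055],[0,0,0.055],[0,0,0.055],[0,0,0.055]],"rotation":[[0,0,0],[0,0,0],[0,0,0],[0,0,0],[0,0,0]]}'
python3 pre.py OB 47 1.5708
python3 - <<'E'
# visible dish edge vs held lid: numeric lateral check from the raw picture
from h import *
import pickle
M=pickle.load(open('M.pkl','rb'));c=capavg();t=c['tcp'];yaw=R.from_matrix(c['T'][:3,:3]).as_euler('xyz')[2]
pickle.dump(c,open('raw_preOB.pkl','wb'))
r=lidfit(c,'OB',(t[0],t[1],yaw-np.pi/2),z0=t[2]-23,rng=7,yr=.12);o=c['T'][:3,:3].T@np.array([r[0]-t[0],r[1]-t[1],0]);print('lid',o.round(2),r.round(3))
# dish: brightness-neutral (white) boundary fit, only the visible rim part
p=cv2.GaussianBlur(c['pixels'],(0,0),.8).astype(float);ch=p[:,:,2]/(p[:,:,0]+p[:,:,1]+1)
print('white px rows/cols', [ (v,np.where(ch[v,150:480]>.42)[0][[0,-1]]+150) for v in range(120,300,8) if (ch[v,150:480]>.42).sum()>5])
u=proj(c,place(np.c_[outl('q',74,122,n=400),np.full(400,58)],M['OB','dish']))
for v in range(120,300,8):
    q=u[np.abs(u[:,1]-v)<1.5]; 
    if len(q):print(v,q[:,0].min().round(1),q[:,0].max().round(1),end='; ')
E
```

```text
time: 33.52
tool_pos: [567.1, 236.4, 109.2]
tcp_rot: [3.14, -0.001, 1.381]
contact_force: [-0.5, 0.6, -0.3]
grip_width: 15.7
finger_force: 30.0
[566.9 236.3 109.1] 1.3807 dish [ 5.6467e+02  2.3645e+02 -1.9000e-01  8.2340e+01] to go (array([-0.0003, -0.0023,  0.0391]), array([ 0.001, -0.001, -0.002]))
lid [-1.94 -1.04 -0.  ] [ 5.65133e+02  2.34559e+02 -2.07000e-01  1.37500e+00]
white px rows/cols [(280, array([171, 464])), (288, array([163, 472])), (296, array([155, 479]))]
160 257.7 374.0; 168 252.1 379.4; 176 250.6 380.9; 184 250.7 380.8; 192 251.0 380.6; 200 251.2 380.3; 208 251.6 380.1; 216 251.9 379.8; 224 252.2 379.6; 232 252.6 379.3; 240 252.9 379.0; 248 253.4 378.7; 256 253.8 378.3; 264 254.2 377.9; 272 254.7 377.5; 280 255.1 377.1; 288 255.7 376.7; 296 256.2 376.2;
```

```bash
python3 -m pendant '{"dp":[[0,-0.0013,0.012],[0,-0.0013,0.02],[0,-0.0013,0.025],[0,-0.0013,0.029],[0,-0.0013,0.032],[0,-0.0013,0.035],[0,-0.0013,0.037],[0,-0.0013,0.037]],"rotation":[[0,0,0],[0,0,0],[0,0,0],[0,0,0],[0,0,0],[0,0,0],[0,0,0],[0,0,0]]}'
python3 -m pendant '{"dp":[[0,0,0.001],[0,0,0.002],[0,0,0.002]],"rotation":[[0,0,0],[0,0,0],[0,0,0]]}'
```

```text
time: 34.92
tool_pos: [565.0, 236.5, 70.9]
tcp_rot: [-3.142, -0.0, 1.381]
contact_force: [-0.7, 0.3, -1.6]
grip_width: 15.8
finger_force: 30.0
time: 35.3
tool_pos: [565.2, 236.5, 70.0]
tcp_rot: [3.141, -0.0, 1.381]
contact_force: [-2.1, 0.1, 4.3]
grip_width: 15.4
finger_force: 30.0
```

Seated on contact at z = 70. I'll release, lift, verify, then re-measure the large dish and lid at the placing orientation.

```bash
python3 -m pendant '{"dp":[[0,0,-0.001],[0,0,-0.001],[0,0,-0.001],[0,0,-0.04],[0,0,-0.1],[0,0,-0.16],[0,0,-0.16],[0,0,-0.16]],"rotation":[[0,0,0],[0,0,0],[0,0,0],[0,0,0],[0,0,0],[0,0,0],[0,0,0],[0,0,0]]}' 0.05
python3 -c "
from h import *
c=capavg();print(lidfit(c,'OB',(565,236.5,-.19),z0=47),c['tcp'])"
python3 -m pendant '{"dp":[[-0.05,0.014,0],[-0.1,0.028,0],[-0.15,0.042,0],[-0.2,0.056,0],[-0.25,0.07,0],[-0.3,0.084,0],[-0.333,0.0936,0],[-0.333,0.0936,0]],"rotation":[[0,0,-0.18],[0,0,-0.36],[0,0,-0.54],[0,0,-0.72],[0,0,-0.9],[0,0,-1.08],[0,0,-1.26],[0,0,-1.44]]}' 0.07 >/dev/null
python3 -m pendant '{"dp":[[0,0,0],[0,0,0],[0,0,0],[0,0,0],[0,0,0]],"rotation":[[0,0,-0.16],[0,0,-0.32],[0,0,-0.32],[0,0,-0.32],[0,0,-0.32]]}'
python3 m3.py LR dish 594 -109 0
```

```text
time: 36.3
tool_pos: [564.7, 236.3, 228.3]
tcp_rot: [-3.141, 0.0, 1.381]
contact_force: [-0.4, 0.8, -1.5]
grip_width: 49.9
finger_force: 0.0
[ 5.65108091e+02  2.35638850e+02 -1.95060148e-01  2.83746593e+00] [564.39306167 236.25557691 227.42176915]
time: 38.12
tool_pos: [594.0, -108.1, 228.7]
tcp_rot: [3.141, -0.0, 3.139]
contact_force: [0.4, -0.7, 0.5]
grip_width: 70.0
finger_force: 0.0
## LR dish [ 593.53 -108.71    0.     74.96] tcp [ 594.1 -108.2  228.8] yaw 3.1397
```

```bash
python3 -m pendant '{"dp":[[-0.005,0.055,0],[-0.01,0.11,0],[-0.0155,0.175,0],[-0.0155,0.175,0],[-0.0155,0.175,0],[-0.0155,0.175,0]],"rotation":[[0,0,0],[0,0,0],[0,0,0],[0,0,0],[0,0,0],[0,0,0]]}'
python3 m4.py - LR,1,609,67,0
python3 -c "
from h import *
import pickle
r=pickle.load(open('M.pkl','rb'))['LR','lid'];print(go(r[0],r[1],23,np.pi))"
```

```text
time: 39.08
tool_pos: [609.8, 65.3, 228.9]
tcp_rot: [-3.141, -0.0, 3.139]
contact_force: [-0.2, 0.3, 0.6]
grip_width: 69.9
finger_force: 0.0
## LR [6.0851e+02 6.7200e+01 4.0000e-02 2.8500e+00] [609.7997182   65.33284301 228.95047999]
(array([0.0013, 0.0015, 0.206 ]), array([ 0.   ,  0.   , -0.003]))
```

```bash
python3 -m pendant '{"dp":[[0.0013,0.0016,0.055],[0.0013,0.0016,0.11],[0.0013,0.0016,0.16],[0.0013,0.0016,0.19],[0.0013,0.0016,0.206],[0.0013,0.0016,0.206],[0.0013,0.0016,0.206]],"rotation":[[0,0,0],[0,0,0],[0,0,0],[0,0,0],[0,0,0],[0,0,0],[0,0,0]]}' 
python3 -m pendant '{"dp":[[0,0,0],[0,0,0],[0,0,0],[0,0,0],[0,0,0],[0,0,0],[0,0,0]],"rotation":[[0,0,0],[0,0,0],[0,0,0],[0,0,0],[0,0,0],[0,0,0],[0,0,0]]}' 0.0
python3 -m pendant '{"dp":[[0,0,-0.04],[0,0,-0.09],[0,0,-0.13],[0.005,-0.055,-0.13],[0.01,-0.11,-0.13],[0.015,-0.1755,-0.13],[0.015,-0.1755,-0.11],[0.015,-0.1755,-0.09]],"rotation":[[0,0,0],[0,0,0],[0,0,0],[0,0,0],[0,0,0],[0,0,0],[0,0,0],[0,0,0]]}' >/dev/null
python3 -m pendant '{"dp":[[0,0,0],[0,0,0],[0,0,0]],"rotation":[[0,0,0],[0,0,0],[0,0,0]]}'
python3 held.py LR 23; python3 pre.py LR 55 3.14159
```

```text
time: 40.15
tool_pos: [609.6, 68.3, 24.5]
tcp_rot: [3.142, 0.003, 3.141]
contact_force: [-0.2, -0.3, -0.2]
grip_width: 70.3
finger_force: 0.0
time: 41.02
tool_pos: [608.4, 68.4, 22.9]
tcp_rot: [3.142, -0.0, 3.141]
contact_force: [-0.0, -0.2, 0.7]
grip_width: 25.3
finger_force: 30.0
time: 42.4
tool_pos: [593.9, -107.0, 113.9]
tcp_rot: [-3.141, 0.002, 3.141]
contact_force: [0.3, -0.3, -0.9]
grip_width: 25.6
finger_force: 30.0
tcp [ 593.76 -106.97  113.74] yaw 3.1412 fit [ 5.92590e+02 -1.07035e+02  7.60000e-02  1.49100e+00] lid offset in tool xy [ 1.17 -0.06]
[ 593.4 -107.   113.2] 3.141 dish [ 593.53 -108.71    0.     74.96] to go (array([-0.0001, -0.0017,  0.0352]), array([ 0.   ,  0.   , -0.002]))
```

```bash
python3 -m pendant '{"dp":[[0,-0.0014,0.01],[0,-0.0014,0.017],[0,-0.0014,0.021],[0,-0.0014,0.025],[0,-0.0014,0.028],[0,-0.0014,0.031],[0,-0.0014,0.0335],[0,-0.0014,0.0335]],"rotation":[[0,0,0],[0,0,0],[0,0,0],[0,0,0],[0,0,0],[0,0,0],[0,0,0],[0,0,0]]}'
python3 -m pendant '{"dp":[[0,0,0.001],[0,0,0.002],[0,0,0.002]],"rotation":[[0,0,0],[0,0,0],[0,0,0]]}'
```

```text
time: 43.8
tool_pos: [593.2, -108.5, 79.2]
tcp_rot: [3.141, -0.0, 3.141]
contact_force: [0.0, 0.3, -1.2]
grip_width: 25.2
finger_force: 30.0
time: 44.18
tool_pos: [593.4, -108.5, 77.9]
tcp_rot: [-3.141, 0.001, 3.141]
contact_force: [-1.5, 0.6, 2.4]
grip_width: 25.5
finger_force: 30.0
```

```bash
python3 -m pendant '{"dp":[[0,0,-0.001],[0,0,-0.001],[0,0,-0.001],[0,0,-0.04],[0,0,-0.1],[0,0,-0.16],[0,0,-0.2],[0,0,-0.2]],"rotation":[[0,0,0],[0,0,0],[0,0,0],[0,0,0],[0,0,0],[0,0,0],[0,0,0],[0,0,0]]}' 0.06
python3 -m pendant '{"dp":[[0,0,0],[0,0,0]],"rotation":[[0,0,0],[0,0,0]]}'
cat > ver.py <<'E'
from h import *
import pickle
M=pickle.load(open('M.pkl','rb'));o=get_obs();print(o['tool_pos'],o['grip_width'])
for cam in('wrist','top'):
    c=capavg() if cam=='wrist' else cap('top')
    for n,z in(('SR',73),('LR',55),('SQ',69),('OB',47)):
        d=M[n,'dish'];u=proj(c,np.array([[d[0],d[1],z+19]]))[0]
        if not(60<u[0]<580 and 60<u[1]<400):continue
        print(cam,n,[lidfit(c,n,d[:3],z0=z+e,rng=10,yr=.12).round(2).tolist() for e in(0,10)],'dish',d[:3].round(2))
E
python3 ver.py
```

```text
time: 45.18
tool_pos: [594.7, -108.9, 281.3]
tcp_rot: [-3.139, 0.007, 3.141]
contact_force: [-0.1, -0.6, -0.0]
grip_width: 60.0
finger_force: 0.0
time: 45.42
tool_pos: [592.7, -108.3, 275.5]
tcp_rot: [3.14, -0.003, 3.141]
contact_force: [0.6, -0.5, -0.3]
grip_width: 59.9
finger_force: 0.0
[ 592.66136124 -108.33394251  275.50175932] 59.88283141736136
wrist SR [[529.85, -259.67, 0.06, 2.74], [529.81, -255.88, 0.03, 2.68]] dish [ 5.3085e+02 -2.6053e+02  5.0000e-02]
wrist LR [[593.71, -108.59, 0.03, 2.93], [592.39, -109.13, 0.05, 2.79]] dish [ 593.53 -108.71    0.  ]
top SR [[525.06, -261.53, 0.03, 0.94], [523.26, -259.54, 0.03, 0.94]] dish [ 5.3085e+02 -2.6053e+02  5.0000e-02]
top LR [[581.98, -128.86, 0.15, 0.44], [596.78, -155.44, 0.4, 0.35]] dish [ 593.53 -108.71    0.  ]
top SQ [[420.42, 190.9, -0.64, 0.17], [421.12, 190.77, -0.74, 0.17]] dish [411.54 195.12  -0.59]
top OB [[563.83, 240.4, -0.18, 0.63], [561.98, 239.68, -0.18, 0.62]] dish [ 5.6467e+02  2.3645e+02 -1.9000e-01]
```

```bash
python3 -c "
from plant import workorder;print(workorder.close_job())"
```

```text
the job is handed in; nothing more can be done
None
```

All four lids are seated on their matching dishes (contact heights and wrist-camera fits agree) and the job was handed in at about 46 s of robot time, but I viewed 15 pictures against the limit of 14.

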